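# Hold a pivot pin through both bushings of a bracket for its clip

### The arm

A 6-joint arm with a two-finger parallel gripper is mounted at the origin on a cart in front of the work surface, level with it; the furniture and walls round the work are solid. World frame = base frame: x ahead of the robot, y to its left, z up, the work surface at z = 0. Lengths are in m, angles in rad, forces in N, time in s.
With the tool pointing down it reaches from about 0.35 to 0.975 m from the base axis. Payload 4.9 kg.
Tool frame: the origin (TCP) lies on the front face of the gripper's body, between the roots of the fingers; the fingertips stand ctrl.finger_overhang ahead of it and the grasp point (between the pads) lies 54 mm ahead of it (ctrl.finger_overhang is the distance from the TCP to the fingertips, in m); z points along the fingers, y is the line along which they close (so a half turn about z gives the same grasp; the last joint's range is limited). The gripper opens to 85 mm and grips with 20 to 120 N. Pads are 22 mm wide; open, the fingers measure 114 mm over their backs; the gripper's body (76 mm by 85 mm) begins 54 mm behind the grasp point. The pads swing forward as they close: fully open they stand 13 mm farther back than shut.
Start: joints at [1.197, 0.053, 1.613, -0, 1.476, -0.119], TCP at [0.158, 0.605, 0.304] pointing down, gripper open.
Joint ranges: [-3.01, 3.01], [-1.01, 2.22], [0.06, 2.58], [-1.02, 4.17], [0.09, 2.62], [-3.14, 3.14]. Speed limits (rad/s): [2.57, 2.57, 3.14, 3.14, 3.14, 3.14].

### API

Orientations are given as a rotation vector (axis times angle).
In Python, from station import ctrl, vision gives the robot as it stands. The module is installed in compiled form; this text tells all that it offers.
- The arm moves only by the tool drive_tool, never from a script. Its argument "rows" is a list of rows, each a list of 2 entries, a list of its own where there are three numbers: the shift along the tool's x, y, z in m, then the turn about the tool's z in rad. A call has 1 to 10 rows; each row shifts and turns the commanded pose from where the row before left it, along the tool's axes as they then stand; what a row does not reach is not made up. A row lasts 1/10 s, in which the tool goes at most 50 mm and 8.59 degrees, less where a joint would pass 70% of its speed; a pose out of reach is approached as far as the arm can. A call with a gripper value outside its range is refused whole. "jaw" is the closure, from 0 (fully open) to 1 (shut), set as the call begins (left out, the last holds). The fingers move at their own pace and stop on an object; "grip_force" is the grip in N (left out, the last holds). Time passes only in rows, so rows that do not move let the fingers close. It gives the time, the measured TCP pose, the force, the opening and the grip force at its end, in the units of the state.
- ctrl.get_obs(): the state, without advancing time (a new reading comes with each control period).
- vision.get_image(name): name is "scene" or "top" or "wrist"; returns a dict with "image" (480x640x3 uint8, blue, green, red), "vertical_fov" (degrees; the focal length in pixels is half the picture's height over the tangent of half this angle, whatever the lens; pixels are square), "cx", "cy" (the principal point, pixels), "R" (3x3) and "t" (3): a world point X has camera coordinates R X + t. Camera axes: x right, y down, z forward; pixel columns grow to the right and rows downward; lengths in m; the calibration is good to about 2 mm. A picture is of the moment at which its call begins. There is no depth.
- ctrl.finish_job(): hands the job in; it is judged then, once.
The state is a dict: "t": time; "q": joint angles; "dq": joint speeds; "effort": joint torques, N m; "tool_pos": TCP position; "tool_rot": TCP orientation; "contact_force": force on the tool from outside, world axes, zero at the start; "wrist_torque": the same for the moment, N m; "opening": finger opening in m; "grip_force": force on a finger pad.
Only numpy, scipy, OpenCV 4.12 (cv2) and the standard library are available. Lean on these libraries where they do the work, as an engineer would, in place of code of your own. Each camera call takes 0.05 s, during which the arm holds its last target. There are 200 camera calls.

### The job

Take the pivot pin by its head out of its stand and thread it, nose down, through the upper bushing of the bracket jig and then through the bushing of the swinging link below it (the link hangs a little out of line; the tapered nose draws it in). Finish while still holding the pin upright by its head, spanning both bushings, with its nose about half-way down the free gap between the lower bushing and the base plate, resting on nothing, so that a clip can be fitted to it. Leave the small nylon sleeve, the bearing and the bolt lying beside the work where they are.

Things in the scene. Friction and masses are not known exactly. Their poses are not given: they have to be found in the camera images.
- pin_head (a point): Centre of the round head of the loose steel pivot pin (0.12 kg). The head is a plain cylinder, 22 mm in diameter and 30 mm high, to be gripped from above across its sides at any yaw. Below it the round shank is 12 mm in diameter and 124 mm long. z axis points up along the pin, from nose to head. At the start the pin stands upright in the stand, nose down, this point about 151 mm above the table.
- pin_nose (a point): Lower tip of the pivot pin, 139 mm below the centre of its head along the pin. The nose tapers from 12 mm to 5 mm in diameter over its last 14 mm; a narrow clip groove lies 18 mm above the tip. z axis up along the pin.
- stand_hole (a point): Mouth centre of the hole in the top of the fixed grey stand, a 56 x 56 mm block 60 mm high. Hole 13.5 mm wide, 48 mm deep; the pin stands loosely in it and must rise 50 mm to come out. Mind the fixed bowl feeder behind the work: a bowl 0.6 m wide centred at x 0.82, y -0.07, from 0.35 to 0.6 m up, overhangs the table as far as x 0.52; swing the arm sideways drawn back from it.
- upper_bush (a point): Centre of the top rim of the fixed upper bushing of the bracket jig, 130 mm above the table; a brass tube 20 mm high with an upright axis (z up). Its bore is 14 mm, widening to 22 mm in the top 7 mm as a lead-in. Outer diameter 24 mm, 32 mm at the rim. x axis points from the bushing to the jig's upright mast, whose axis lies 60 mm from the bushing's and whose top is 132 mm above the table.
- lower_bush (a point): Centre of the top rim of the lower bushing, 80 mm above the table, at the end of the swinging link; same form and bore as the upper one, its underside 60 mm above the table. The jig's base plate below it (118 x 80 mm) has its top 12 mm above the table, so the free gap is 48 mm high. It starts up to 4.2 mm sideways of the upper bushing's axis and must be in line with it to let the pin pass.
- link (a joint): Angle of the swinging link about the mast's upright axis, 60 mm from the lower bushing (rad, positive anticlockwise from above). 0: lower bushing exactly in line under the upper. It moves -0.085 to 0.085, is loose (about 0.2 N at the bushing moves it) and stays where it is left.
- sleeve_1: Bystander: cream nylon sleeve (a short ring), 24 mm in diameter, 12 mm high, lying flat; origin at the centre of its underside.
- bearing_3: Bystander: ball bearing, 32 mm in diameter, 10 mm high, lying flat; origin at the centre of its underside.
- axle_bolt_1: Bystander: hex bolt 55 mm long, 15 mm over its head, lying on the table; origin at the centre of its underside.
Mind the look-alikes: they are no part of the job. What is shaped like the part that bears upper_bush but orange is not meant.

How it is judged:
By the outcome, as a careful person would: the job done as asked, in the order asked, and still so for the second after the job is handed in, while the arm keeps its last pose, push and grip.
It also fails if it takes over 48 s, if anything falls off the work surface, if the arm or the gripper's body presses on something with over 40 N, if the wrist force passes 120 N, or if a joint passes its speed limit or range.

## Working session

There is one attempt and no reset: what is moved stays moved. The work goes in short steps, Python scripts to look and compute and a tool call to move; the robot and the scene stay as the last step left them, time stands still between calls to the robot, and variables do not carry over. Pictures are saved under pics/ and viewed, at most 10 in all, crops included, and the job is handed in when it is done.

Besides the shell and the picture viewer there is one more tool, called after ">>>" in YAML: its name, and indented under it one key for each argument. drive_tool: Moves the arm, as the interface text tells. Its arguments: {"type":"object","properties":{"rows":{"type":"array","items":{"type":"array"}},"jaw":{"type":"number"},"grip_force":{"type":"number"}},"required":["rows"]}

```bash
mkdir -p pics; python3 - <<'E'
from station import ctrl, vision
import cv2,pickle
o=ctrl.get_obs(); print({k:o[k] for k in("t","tool_pos","tool_rot","opening","contact_force")},ctrl.finger_overhang)
d={}
for n in("scene","top"):
    v=vision.get_image(n); d[n]=v; cv2.imwrite(f"pics/{n}0.png",v["image"]); print(n,v["vertical_fov"],v["cx"],v["cy"],v["R"],v["t"])
pickle.dump(d,open("d0.pkl","wb"))
E
```

```text
{'t': 0.0, 'tool_pos': array([0.1573698 , 0.60437621, 0.30265677]), 'tool_rot': array([-3.99118110e-01, -3.11563377e+00,  3.11035735e-03]), 'opening': 0.08519828192040049, 'contact_force': array([-0.57993399, -1.01096708, -1.05095419])} 0.0726
scene 43.47604007755761 313.06295067596363 241.15613101118115 [[ 0.75934001 -0.65061843  0.00992045]
 [-0.44464466 -0.52995746 -0.7221054 ]
 [ 0.47507249  0.54391245 -0.69171192]] [-0.53691027  0.12274807  1.09374191]
top 47.869663713114214 317.6131016928675 240.26143998121927 [[ 0.08944827 -0.99597688 -0.0053909 ]
 [-0.97359255 -0.08629395 -0.21135492]
 [ 0.21003941  0.02415387 -0.97739451]] [-0.36277305  0.43011781  1.12898811]
```

View pics/top0.png

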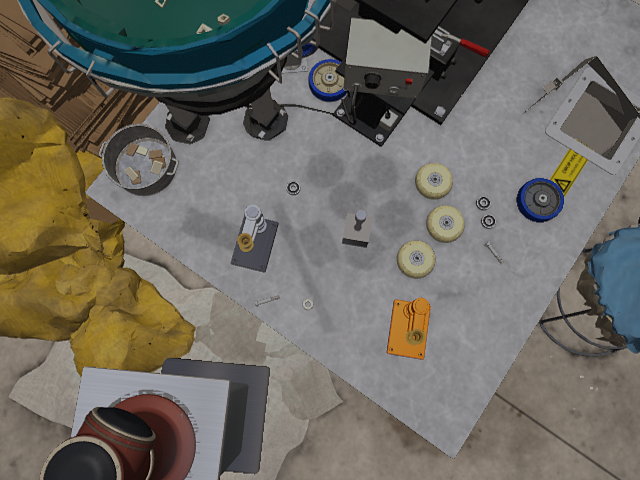

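View pics/scene0.png

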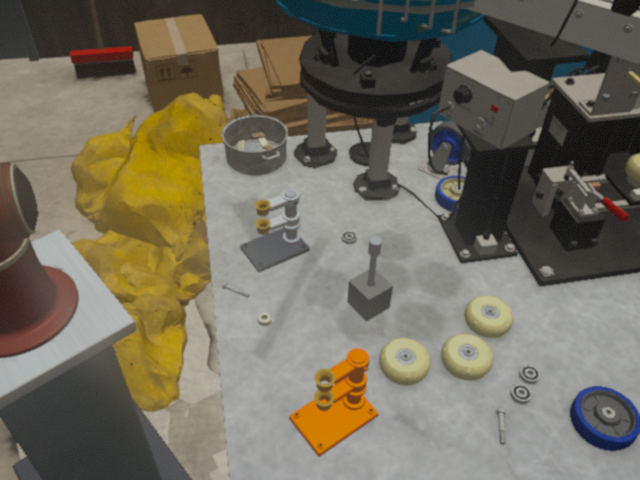

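The top view shows two jigs. The grey one has its bushings near top (246,240) and scene (263,207). The orange one is at top (416,337) and scene (324,380), and is the excluded look-alike, so the grey one is meant. The pin is in its stand at top (360,217) and scene (375,243). I'll check these in one enlarged composite crop.

```bash
python3 - <<'E'
import cv2,pickle,numpy as np
d=pickle.load(open("d0.pkl","rb"))
def c(n,u,v,w,h): return cv2.resize(d[n]["image"][v:v+h,u:u+w],(400,300),interpolation=cv2.INTER_CUBIC)
a=np.vstack([np.hstack([c("scene",240,180,80,60),c("scene",340,230,80,60)]),np.hstack([c("top",220,200,80,60),c("top",320,200,80,60)])])
cv2.imwrite("pics/crop1.png",a)
E
```

```text
(no output)
```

View pics/crop1.png

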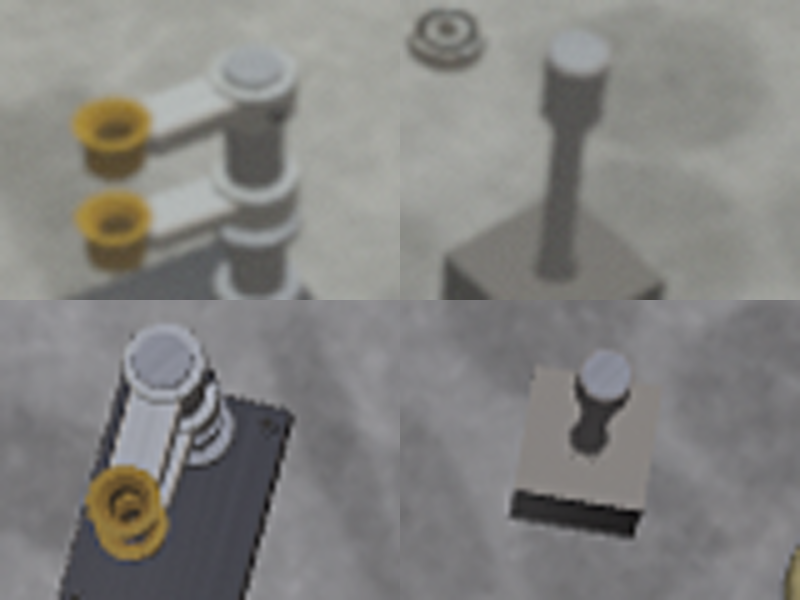

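```bash
cat >h.py <<'E'
import numpy as np
def ray(v,u,w):
    f=240/np.tan(np.radians(v["vertical_fov"]/2)); R=np.array(v["R"]); t=np.array(v["t"])
    return -R.T@t, R.T@np.array([(u-v["cx"])/f,(w-v["cy"])/f,1])
def atz(v,u,w,z):
    c,d=ray(v,u,w); return (c+d*(z-c[2])/d[2]).round(4)
def proj(v,X):
    f=240/np.tan(np.radians(v["vertical_fov"]/2)); p=np.array(v["R"])@X+v["t"]; return f*p[0]/p[2]+v["cx"],f*p[1]/p[2]+v["cy"]
E
python3 - <<'E'
from h import *
import pickle
d=pickle.load(open("d0.pkl","rb"))
for n,s,t,z in[("head",(375.5,240.1),(360.9,214.9),.166),("upper",(262.1,204.7),(244.5,240.1),.13),("mast",(290.1,193.3),(252.6,212.1),.132),("lower",(262.5,223.3),None,.08),("sleeve",(264,318),(308,304),.01),("bearing",(349,237),(293,187),.01),("bolt",(236,290),(267,299),.01)]:
    print(n,atz(d["scene"],*s,z),t and atz(d["top"],*t,z))
E
```

```text
head [ 0.4933 -0.4052  0.166 ] [ 0.4928 -0.4061  0.166 ]
upper [ 0.4288 -0.1783  0.13  ] [ 0.4297 -0.1787  0.13  ]
mast [ 0.4877 -0.1876  0.132 ] [ 0.4886 -0.1885  0.132 ]
lower [ 0.43   -0.1739  0.08  ] None
sleeve [ 0.3244 -0.3122  0.01  ] [ 0.3246 -0.3141  0.01  ]
bearing [ 0.5839 -0.256   0.01  ] [ 0.5873 -0.255   0.01  ]
bolt [ 0.3249 -0.2258  0.01  ] [ 0.3275 -0.2237  0.01  ]
```

Both views agree within 1–2 mm. The head is at (0.493, -0.4055) and the upper bushing at (0.429, -0.1785). I'll swing the arm drawn back from the bowl.

>>> drive_tool:
  rows:
    - [[-0.0185,-0.0375,0],0]
    - [[-0.0185,-0.0375,0],0]
    - [[-0.0185,-0.0375,0],0]
    - [[-0.0185,-0.0375,0],0]
    - [[-0.0185,-0.0375,0],0]
    - [[-0.04,-0.027,0],0]
    - [[-0.04,-0.027,0],0]
    - [[-0.04,-0.027,0],0]
    - [[-0.04,-0.027,0],0]
    - [[-0.04,-0.027,0],0]
  jaw: 0

```text
t: 1.1
tool_pos: [0.3599, 0.2172, 0.3037]
tool_rot: [0.399, 3.116, 0.001]
contact_force: [0.4, 0.4, 0.2]
opening: 0.0856
grip_force: 0.0
```

>>> drive_tool:
  rows:
    - [[-0.0227,-0.0396,0],0]
    - [[-0.0227,-0.0396,0],0]
    - [[-0.0227,-0.0396,0],0]
    - [[-0.0227,-0.0396,0],0]
    - [[-0.0227,-0.0396,0],0]
    - [[0.0005,-0.0456,0],0]
    - [[0.0005,-0.0456,0],0]
    - [[0.0005,-0.0456,0],0]
    - [[0.0005,-0.0456,0],0]
    - [[0.0005,-0.0456,0],0]

```text
t: 2.1
tool_pos: [0.3583, -0.2228, 0.3036]
tool_rot: [0.4, 3.116, 0.0]
contact_force: [0.7, 0.3, 1.1]
opening: 0.0852
grip_force: 0.0
```

>>> drive_tool:
  rows:
    - [[-0.0292,-0.0243,0],0]
    - [[-0.0292,-0.0243,0],0]
    - [[-0.0292,-0.0243,0],0]
    - [[-0.0292,-0.0243,0],0]
    - [[-0.0292,-0.0243,0],0]
    - [[-0.0292,-0.0243,0],0]
    - [[0,0,0],0]
    - [[0,0,0],0]

```text
t: 2.9
tool_pos: [0.492, -0.4066, 0.3025]
tool_rot: [-0.399, -3.114, -0.003]
contact_force: [-0.0, 0.1, -0.4]
opening: 0.0852
grip_force: 0.0
```

```bash
python3 - <<'E'
from station import ctrl, vision
from h import *
import cv2
o=ctrl.get_obs(); print(o["tool_pos"],o["tool_rot"])
v=vision.get_image("wrist"); cv2.imwrite("pics/w1.png",v["image"])
R=cv2.Rodrigues(o["tool_rot"])[0]; print(R.round(3))
print("exp head",proj(v,np.array([.493,-.4055,.166])), "grasp axis pt",proj(v,o["tool_pos"]+R@[0,0,.1366]))
print(v["vertical_fov"],v["R"],v["t"])
import pickle; pickle.dump(v,open("w1.pkl","wb"))
E
```

```text
[ 0.49202358 -0.40656803  0.30249258] [-3.99421105e-01 -3.11405340e+00 -2.85323983e-03]
[[-0.968  0.252 -0.002]
 [ 0.252  0.968  0.002]
 [ 0.002  0.002 -1.   ]]
exp head (np.float64(323.69169796412814), np.float64(262.7836590146893)) grasp axis pt (np.float64(321.7881412680978), np.float64(261.0837105731452))
62.541985515708255 [[ 0.25257965  0.96757275  0.00254805]
 [ 0.91986161 -0.24094002  0.30951984]
 [ 0.30009689 -0.07583456 -0.95088957]] [ 0.26874652 -0.59013109  0.20108765]
```

View pics/w1.png

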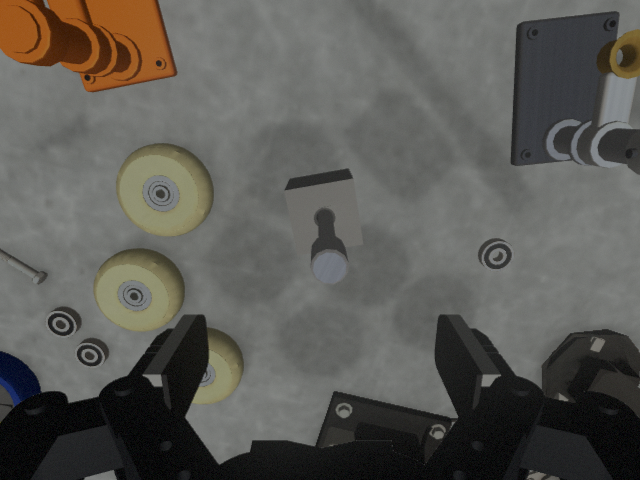

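The wrist view shows the pin head centred at about (329,267), and the tool axis projects to (322,261). That leaves a few millimetres to correct.

```bash
python3 - <<'E'
from h import *
import pickle
v=pickle.load(open("w1.pkl","rb"))
X=atz(v,329.5,267,.166); print(X)
R=np.array([[-.968,.252],[.252,.968]]); print(R.T@(X[:2]-[.4920,-.4066]), R.T@(np.array([.493,-.4055])-[.4920,-.4066]))
E
```

```text
[ 0.4963 -0.403   0.166 ]
[-0.0032552  0.0045684] [-0.0006908  0.0013168]
```

>>> drive_tool:
  rows:
    - [[-0.0015,0.0025,0.018],0]
    - [[0,0,0.018],0]
    - [[0,0,0.016],0]
    - [[0,0,0],0]
    - [[0,0,0],0]

```text
t: 3.45
tool_pos: [0.4938, -0.4039, 0.2507]
tool_rot: [-0.399, -3.115, -0.002]
contact_force: [0.2, -0.4, 0.1]
opening: 0.0852
grip_force: 0.0
```

```bash
python3 - <<'E'
from station import ctrl, vision
from h import *
import cv2,pickle
o=ctrl.get_obs(); print(o["tool_pos"])
v=vision.get_image("wrist"); cv2.imwrite("pics/w2.png",v["image"])
R=cv2.Rodrigues(o["tool_rot"])[0]
print("axis pt",proj(v,o["tool_pos"]+R@[0,0,o["tool_pos"][2]-.166]))
pickle.dump((v,o),open("w2.pkl","wb"))
E
```

```text
[ 0.49380195 -0.40390829  0.25069913]
axis pt (np.float64(322.03333979011603), np.float64(303.926413053717))
```

View pics/w2.png

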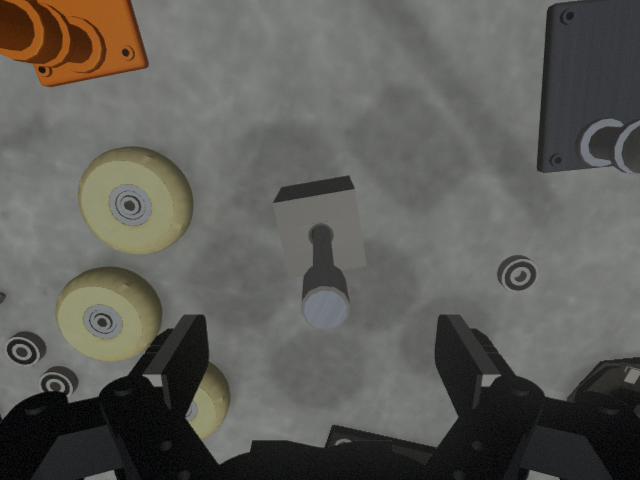

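The head is now at (326,308), and the pads' midline is at u≈321.5. I'll shift about 2 mm in each axis, then descend and close.

>>> drive_tool:
  rows:
    - [[-0.002,0.002,0],0]
    - [[0,0,0.015],0]
    - [[0,0,0.015],0]
    - [[0,0,0.015],0]
    - [[0,0,0],0]
    - [[0,0,0],0]

```text
t: 4.1
tool_pos: [0.4963, -0.4027, 0.2055]
tool_rot: [-0.399, -3.114, -0.002]
contact_force: [-0.4, -0.1, 0.7]
opening: 0.0855
grip_force: 0.0
```

>>> drive_tool:
  rows:
    - [[0,0,0],0]
    - [[0,0,0],0]
    - [[0,0,0],0]
    - [[0,0,0],0]
    - [[0,0,0],0]
    - [[0,0,0],0]
    - [[0,0,0],0]
    - [[0,0,0],0]
  jaw: 1
  grip_force: 60

```text
t: 4.9
tool_pos: [0.4968, -0.4033, 0.2075]
tool_rot: [0.399, 3.115, -0.001]
contact_force: [-1.2, -1.0, 3.9]
opening: 0.0204
grip_force: 58.6
```

>>> drive_tool:
  rows:
    - [[0,0,-0.01],0]
    - [[0,0,-0.015],0]
    - [[0,0,-0.015],0]
    - [[0,0,-0.015],0]
    - [[0,0,-0.015],0]
    - [[0,0,-0.02],0]
    - [[0,0,-0.02],0]
    - [[0,0,-0.02],0]
    - [[0,0,-0.015],0]
    - [[0,0,0],0]

```text
t: 5.9
tool_pos: [0.4974, -0.4034, 0.356]
tool_rot: [0.398, 3.112, -0.005]
contact_force: [-0.1, 0.0, -0.2]
opening: 0.0204
grip_force: 58.9
```

>>> drive_tool:
  rows:
    - [[0.01,0.017,0],0]
    - [[0.02,0.034,0],0]
    - [[0.02,0.034,0],0]
    - [[0.02,0.034,0],0]
    - [[0.02,0.034,0],0]
    - [[0.02,0.034,0],0]
    - [[0.01,0.017,0],0]
    - [[0,0,0],0]
    - [[0,0,0],0]

```text
t: 6.8
tool_pos: [0.4318, -0.1753, 0.3514]
tool_rot: [-0.398, -3.116, 0.0]
contact_force: [-0.4, 0.2, -0.8]
opening: 0.0205
grip_force: 58.9
```

```bash
cat >look.py <<'E'
import sys,cv2,pickle,numpy as np
from station import ctrl, vision
from h import *
tag=sys.argv[1]; X=np.array([.429,-.178,float(sys.argv[2])]); 
o=ctrl.get_obs(); print(o["t"],o["tool_pos"],o["tool_rot"],o["contact_force"])
d={};ims=[]
for n in("scene","top"):
    v=vision.get_image(n); d[n]=v
    u,w=proj(v,X); u=int(u)-40;w=int(w)-60; print(n,u,w)
    ims.append(cv2.resize(v["image"][w:w+120,u:u+80],(400,600),interpolation=cv2.INTER_CUBIC))
cv2.imwrite(f"pics/{tag}.png",np.hstack(ims)); pickle.dump(d,open(tag+".pkl","wb"))
E
python3 look.py p1 .17
```

```text
6.8 [ 0.43184624 -0.17526153  0.3513513 ] [-3.98020430e-01 -3.11574610e+00  1.65255812e-04] [-0.4329819   0.15214909 -0.76449356]
scene 221 127
top 201 176
```

View pics/p1.png

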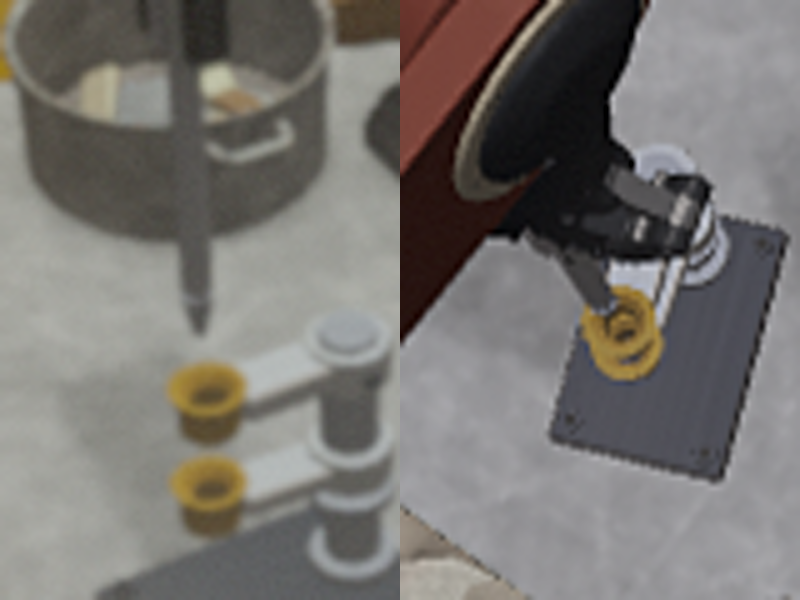

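```bash
cat >tri.py <<'E'
from h import *
def tri(d,s,t):
    A=[];b=[]
    for n,p in(("scene",s),("top",t)):
        c,r=ray(d[n],*p); r=r/np.linalg.norm(r); M=np.eye(3)-np.outer(r,r); A.append(M); b.append(M@c)
    x,res,_,_=np.linalg.lstsq(np.vstack(A),np.hstack(b),rcond=None); return x.round(4),np.sqrt(res).round(4)
E
python3 - <<'E'
from tri import *
import pickle,cv2
d=pickle.load(open("p1.pkl","rb"))
print("nose",tri(d,(260.6,193.2),(242.6,237.6)))
print("rim",tri(d,(262.0,204.2),(244.6,240.2)))
X=np.array([.43,-.177,.16]); a=proj(d["scene"],X);b=proj(d["scene"],X+[0,0,.04]);print("vertical slope du/dv",(b[0]-a[0])/(b[1]-a[1]),"seen",(198-188)/(290-150))
for n in("scene","top"):print(n,proj(d[n],X),proj(d[n],X+[.001,0,0]),proj(d[n],X+[0,.001,0]))
im=d["top"]["image"][215:260,215:275]; im2=d["scene"]["image"][165:210,235:295]
cv2.imwrite("pics/p1z.png",np.hstack([cv2.resize(i,(400,300),interpolation=cv2.INTER_CUBIC) for i in(im2,im)]))
E
```

```text
nose (array([ 0.428 , -0.1785,  0.158 ]), array([0.0012]))
rim (array([ 0.4288, -0.1789,  0.1317]), array([0.0007]))
vertical slope du/dv 0.06345521122233012 seen 0.07142857142857142
scene (np.float64(261.3991419747642), np.float64(191.40325290118074)) (np.float64(261.84036144770374), np.float64(191.17970975249574)) (np.float64(261.0661266187309), np.float64(191.13581905101566))
top (np.float64(241.57022458502303), np.float64(236.65057345685108)) (np.float64(241.6309853641497), np.float64(236.1541266085283)) (np.float64(241.06327659449636), np.float64(236.60658226715452))
```

View pics/p1z.png

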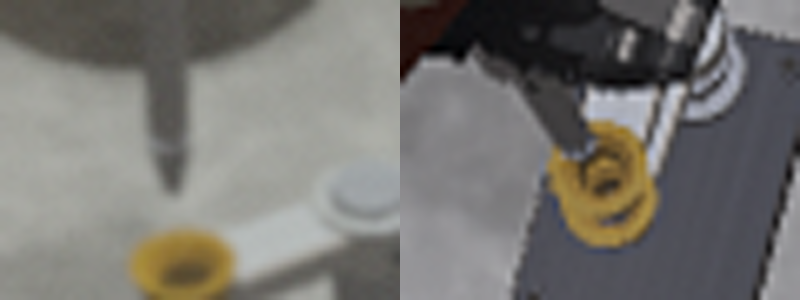

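```bash
python3 - <<'E'
from tri import *
import pickle
d=pickle.load(open("p1.pkl","rb"))
g=tri(d,(259.8,186.8),(242.1,237.4)); print("groove",g)
for z in(.158,.176): print(z,proj(d["top"],np.array([.428,-.1785,z])),atz(d["scene"],260.5 if z<.17 else 259.8,193.3 if z<.17 else 186.8,z),atz(d["top"],242.1,237.4,z))
E
```

```text
groove (array([ 0.4251, -0.1806,  0.1755]), array([0.0005]))
0.158 (np.float64(242.3539287660884), np.float64(237.93040710467494)) [ 0.4269 -0.1783  0.158 ] [ 0.429  -0.1779  0.158 ]
0.176 (np.float64(241.03360138864832), np.float64(235.91798504833866)) [ 0.4244 -0.181   0.176 ] [ 0.4253 -0.1809  0.176 ]
```

Tip and rim agree to about 1 mm, well within the lead-in. I'll descend slowly and watch the force.

>>> drive_tool:
  rows:
    - [[-0.0005,-0.0005,0.007],0]
    - [[0,0,0.007],0]
    - [[0,0,0.007],0]
    - [[0,0,0.006],0]
    - [[0,0,0.005],0]
    - [[0,0,0.004],0]
    - [[0,0,0],0]

```text
t: 7.6
tool_pos: [0.4321, -0.1758, 0.3151]
tool_rot: [-0.399, -3.115, -0.001]
contact_force: [0.2, 0.2, -1.0]
opening: 0.0203
grip_force: 58.9
```

```bash
python3 look.py p2 .14; python3 - <<'E'
import pickle,cv2,numpy as np
d=pickle.load(open("p2.pkl","rb"))
im=d["top"]["image"][215:260,215:275]; im2=d["scene"]["image"][165:210,235:295]
cv2.imwrite("pics/p2z.png",np.hstack([cv2.resize(i,(400,300),interpolation=cv2.INTER_CUBIC) for i in(im2,im)]))
E
```

```text
7.6 [ 0.43208391 -0.17580611  0.31508466] [-3.98955431e-01 -3.11500518e+00 -7.99384332e-04] [ 0.22080805  0.22023729 -0.96859398]
scene 221 140
top 203 179
```

View pics/p2z.png

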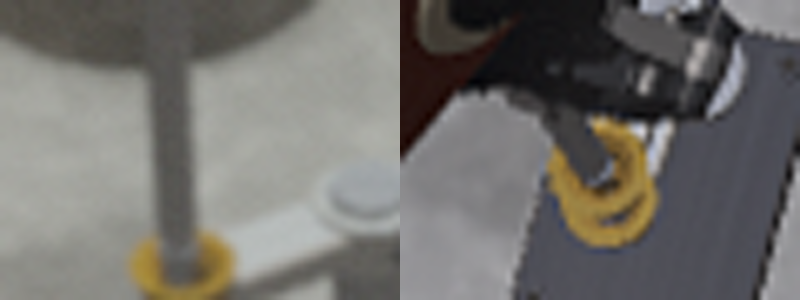

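The scene view shows the nose in the upper lead-in, about 0.5–1 mm left of centre, with no contact force. I'll nudge it and continue in small steps.

>>> drive_tool:
  rows:
    - [[-0.0007,-0.0003,0.001],0]
    - [[0,0,0.003],0]
    - [[0,0,0.003],0]
    - [[0,0,0.003],0]
    - [[0,0,0.003],0]
    - [[0,0,0.003],0]
    - [[0,0,0],0]

```text
t: 8.4
tool_pos: [0.4327, -0.1763, 0.2991]
tool_rot: [-0.399, -3.115, -0.001]
contact_force: [0.1, -0.1, -0.7]
opening: 0.0205
grip_force: 58.9
```

>>> drive_tool:
  rows:
    - [[0,0,0.003],0]
    - [[0,0,0.003],0]
    - [[0,0,0.003],0]
    - [[0,0,0.003],0]
    - [[0,0,0.003],0]
    - [[0,0,0.003],0]
    - [[0,0,0.003],0]
    - [[0,0,0],0]

```text
t: 9.2
tool_pos: [0.4327, -0.1763, 0.2782]
tool_rot: [-0.399, -3.115, -0.001]
contact_force: [-0.1, 0.8, -1.1]
opening: 0.0204
grip_force: 58.9
```

>>> drive_tool:
  rows:
    - [[0,0,0.002],0]
    - [[0,0,0.002],0]
    - [[0,0,0.002],0]
    - [[0,0,0.002],0]
    - [[0,0,0.002],0]
    - [[0,0,0.002],0]
    - [[0,0,0.002],0]
    - [[0,0,0.002],0]
    - [[0,0,0.002],0]
    - [[0,0,0],0]

```text
t: 10.2
tool_pos: [0.4328, -0.1763, 0.2605]
tool_rot: [-0.399, -3.116, -0.0]
contact_force: [0.2, 0.6, -1.4]
opening: 0.0208
grip_force: 58.9
```

>>> drive_tool:
  rows:
    - [[0,0,0.002],0]
    - [[0,0,0.002],0]
    - [[0,0,0.002],0]
    - [[0,0,0.002],0]
    - [[0,0,0.002],0]
    - [[0,0,0],0]

```text
t: 10.8
tool_pos: [0.4327, -0.1764, 0.2504]
tool_rot: [-0.399, -3.115, -0.0]
contact_force: [-0.4, 0.2, -1.4]
opening: 0.0203
grip_force: 58.9
```

>>> drive_tool:
  rows:
    - [[0,0,0.003],0]
    - [[0,0,0.003],0]
    - [[0,0,0.003],0]
    - [[0,0,0.003],0]
    - [[0,0,0.003],0]
    - [[0,0,0.003],0]
    - [[0,0,0.003],0]
    - [[0,0,0],0]
    - [[0,0,0],0]
    - [[0,0,0],0]

```text
t: 11.8
tool_pos: [0.433, -0.1765, 0.2301]
tool_rot: [0.399, 3.116, -0.0]
contact_force: [0.7, -1.2, -0.5]
opening: 0.0202
grip_force: 58.9
```

```bash
python3 look.py p3 .11; python3 - <<'E'
from h import *
import pickle
d=pickle.load(open("p3.pkl","rb"))
for z in(.012,.036,.06,.16): print(z,proj(d["scene"],np.array([.429,-.1785,z])))
E
```

```text
11.8 [ 0.43300514 -0.17647403  0.23010768] [ 3.99042799e-01  3.11582613e+00 -2.38228413e-04] [ 0.69101927 -1.17984776 -0.50690358]
scene 222 152
top 205 182
0.012 (np.float64(265.1477218677084), np.float64(250.2079436018793))
0.036 (np.float64(264.5929803964117), np.float64(241.46188211744794))
0.06 (np.float64(264.02234651245624), np.float64(232.46526064166767))
0.16 (np.float64(261.45757157168396), np.float64(192.02898449074513))
```

View pics/p3.png

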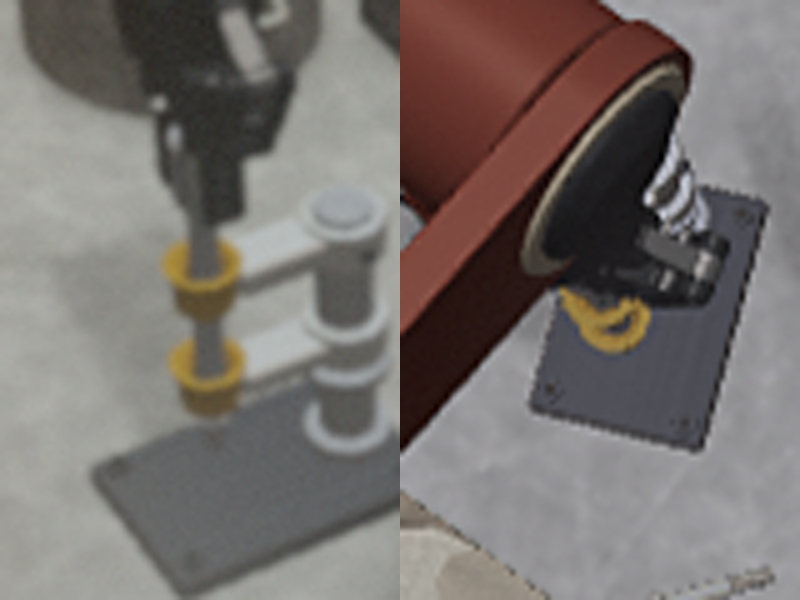

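The pin passes through both bushings. Its nose tip is at about scene pixel (265,241), where z ≈ 0.036 is predicted, which is mid-gap, and the contact force is near zero.

```bash
python3 -c "
from station import ctrl
print(ctrl.finish_job())"
```

```text
the job is handed in; nothing more can be done
None
```

The pin is held upright through both bushings with its nose about half-way down the free gap (z ≈ 0.036 m). I handed the job in just after 11.8 s on the robot's clock, and the sleeve, bearing and bolt were not moved.

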